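# Draw a battery pack from a deep bore with a pull hook and put it on charge

## Robot

A 6-joint arm with a two-finger parallel gripper is mounted at the origin on the work surface. World frame = base frame: x ahead of the robot, y to its left, z up, the work surface at z = 0. Lengths are in mm, angles in rad, forces in N, time in s.
With the tool pointing down it reaches from about 350 to 775 mm from the base axis. Payload 7.3 kg.
Tool frame: the origin (TCP) lies on the centre line of the jaws, within the pads' length; the fingertips stand 22 mm ahead of it and the grasp point (between the pads) lies 3 mm ahead of it; z points along the fingers, y is the direction in which the jaws open and shut (so a half turn about z gives the same grasp; the last joint's range is limited). The gripper opens to 92 mm and grips with 3 to 60 N. Pads are 19 mm wide; open, the fingers measure 130 mm over their backs; the gripper's body (75 mm by 190 mm) begins 47 mm behind the grasp point.
Start: joints at [-1.289, 0.342, 1.524, -0, 1.275, -0.146], TCP at [217.83, -477.695, 248.741] pointing down, gripper open.
Joint ranges: [-2.53, 2.53], [-0.77, 2.02], [0.04, 2.7], [-1, 4.14], [0.28, 2.66], [-3.11, 3.11]. Speed limits (rad/s): [2.57, 2.57, 3.14, 3.14, 3.14, 3.14].

## Interface

Orientations are given as [roll, pitch, yaw] about the fixed x, y, z axes, in that order (R = Rz(yaw) Ry(pitch) Rx(roll)).
In Python, from plant import get_obs, capture, bot, spot_in gives the robot as it stands.
- The arm moves only by the shell command python3 -m handwheel 'ROWS' [OPENING]. ROWS is JSON, a list of rows, each a list of 2 entries, a list of its own where there are three numbers: the shift along the world's x, y, z in mm, then the turn, a rotation vector about the world's x, y, z in rad. In form: [[[x, y, z], [wx, wy, wz]], ...]. A call has 1 to 12 rows; each row shifts and turns the commanded pose from where the row before left it; what a row does not reach is not made up. A row lasts 1/8 s, in which the tool goes at most 62.5 mm and 10.7 degrees, less where a joint would pass 70% of its speed; a pose out of reach is approached as far as the arm can. A call is refused whole if a number of a shift passes 62.5 or a number of a turn 0.188, either way. A call with a gripper value outside its range is refused whole. OPENING is the closure, from 0 (fully open) to 1 (shut), set as the call begins (- or left out, the last holds). The fingers move at their own pace and stop on an object; the grip force is fixed at half the most. Time passes only in rows, so rows that do not move let the fingers close. It gives the time, the measured TCP pose, the force and the opening at its end, in the units of the state.
- get_obs(): the state, without advancing time (a new reading comes with each control period).
- capture(name): name is "scene" or "top" or "wrist"; returns a dict with "img" (400x640x3 uint8, red, green, blue), "fx", "fy", "cx", "cy" (pixels), "cam_to_world" (4x4, takes a point from camera to world coordinates). Camera axes: x right, y up, looking along -z (the intrinsics and any distortion apply to the point x, -y, -z); pixel columns grow to the right and rows downward; lengths in mm; the calibration is good to about 2 mm. The wrist camera is an equidistant fisheye: a pixel r from the principal point sees the ray r / f radians off the axis. A picture is of the moment at which its call begins. There is no depth.
- bot.close_job(): hands the job in, once; it reports no verdict.
Trained networks look in the newest picture that a camera, given by its name, has taken for a name from the list of things; names that differ only in an ending like _2 or _b are one class to them, and where a whole thing is asked for, a point or a joint stands for the part that bears it (a point fixed in the world has none). Each returns a list of dicts, best first, with "score" (0 to 1); they miss things now and then, are a little off and sometimes report something else, mostly with a low value. They report only what shows in the picture. A call takes as long as a camera call. They do not tell look-alikes from the thing itself.
- spot_in(thing, camera): "xyz" ([x, y, z] in mm, in the coordinates of the camera as it stood for that picture, good to about 4 mm: the middle of the surface that is visible of it).
The state is a dict: "time": time; "joint_positions": joint angles; "dq": joint speeds; "tau": joint torques, N m; "tool_pos": TCP position; "tcp_rot": TCP orientation; "contact_force": force on the tool from outside, world axes, zero at the start; "moment": the same for the moment, N m; "grip_width": finger opening in mm.
Only numpy, scipy, OpenCV 4.12 (cv2) and the standard library are available. Lean on these libraries where they do the work, as an engineer would, in place of code of your own. Each camera call takes 0.05 s, during which the arm holds its last target. There are 200 camera calls.

## Task

Take the red-handled hook from its wooden rest, reach into the round bore of the white bench unit, catch the wire loop of the orange battery pack and draw the pack right out on to the grey sill in front of the bore, without ramming it. Leave the pack lying there while you lay the hook back in its rest as you found it; then take the pack by its body and lay it upright (loop low, as it lay) in the empty bay of the charger. Leave the green pack, the mouse, the water bottle and the screwdriver where they are.

Things in the scene. Friction and masses are not known exactly. Their poses are not given: they have to be found in the camera images.
- hook_grip (a point): Centre of the red handle of the hook tool (140 g, loose): box 16 (x) x 100 (y) x 30 (z) mm. y runs along the tool to the hook end, z up as it lies in its rest. A steel rod, 5.2 mm thick, leaves the front end 10 mm below this point (5 mm above the underside) and runs 110 mm in +y to a prong, 5.2 mm thick, that points straight down (-z), its axis 160 mm in +y from this point.
- hook_tip (a point): Lowest point of the prong of the hook tool: at (0, 160, -26.6) mm from hook_grip, so 16.6 mm below the rod's axis. Same axes as hook_grip.
- rest_seat (a point): Centre of the seat of the wooden hook rest (fixed), 25 mm above the table; the middle of the handle's underside lies here, y along the handle, hook end to +y. Two saddles, 18 mm long, at y = +-36 mm have cheeks 24 mm apart inside and 8 mm high; between them the base is only 10 mm high, so fingers can reach round the handle's middle.
- mouth (a point): Centre of the bore's mouth in the white bench unit (fixed, 160 x 165 x 105 mm). y points straight into the bore (level), z up. The bore is round, 48 mm across, 154 mm deep, of clear plastic under a clear window. This point is 65 mm above the table, 20 mm above the sill in front; the unit's top is 40 mm above it.
- sill (a point): Centre of the top of the grey sill, 100 (x) x 120 (y) mm, 45 mm above the table, 60 mm out from the mouth; flat, no sides. Same axes as mouth.
- pack_mid (a point): Centre of the orange battery pack (loose, 110 to 270 g): body 32 (x) x 75 (y) x 32 (z) mm. y points away from its loop (into the bore at the start), z up. It starts near the far end of the bore, its loop end 73 to 77 mm inside the mouth, and can go only 2 to 6 mm deeper; touching the loop end with the prong is then felt as a firm stop.
- pack: The same pack; origin at the centre of its underside. Its loop of 4 mm wire, 10 mm wide inside, stands out level from the -y end, wire axis 9 mm above the underside, cross bar's axis 14 mm from the end face (12 mm clear). It slides sideways in a slot (stiff: 4 N): its middle is anywhere within 7.5 mm of the pack's middle in x and is not reported, so feel or look for it.
- hook: The same hook tool; origin at the centre of the handle's underside, 15 mm below hook_grip.
- charger: Charger, grey, 130 x 100 x 20 mm, fixed; origin at the centre of its underside, bays side by side along x.
- bay_a (a point): Centre of the floor of one charger bay, 20 mm above the table. Bay 42 (x) x 86 (y) mm inside with walls 6 mm high; the pack lies in it along y, either way round, its loop standing out over the low end wall.
- bay_b (a point): Centre of the floor of the other bay, the same; 62 mm from bay_a. The green pack lies in one of the two bays; the other is empty.
- spare_mid (a point): Centre of the green battery pack, of the same shape, in one bay of the charger. Leave it alone.
- mouse: Black computer mouse, 58 x 96 x 31 mm, origin at its underside. Leave it alone.
- water: Water bottle, 62 mm across, 170 mm high, origin at its underside. Leave it alone.
- driver: Screwdriver lying on the table, loose. Leave it alone.
Things that resemble listed ones, but are neither listed nor needed, are in the scene too. Several things look just like the part that bears rest_seat: the one meant starts nearest to the robot's base.

How it is judged (in metres and radians):
On the way, in this order (a step that is already met when the one before it is completed fails the run):
1. the hook pulls the pack: drawn at least 20 mm towards the mouth, still inside the bore, hook touching it (y of pack_mid in the frame of mouth between 0.02 and 0.087 m and contact force between hook and pack above 0.2 N), for 0.05 s.
2. the pack lies upright on the sill, wholly out of the bore, clear of hook and fingers (y of pack_mid in the frame of mouth between -0.12 and -0.038 m and x of pack_mid in the frame of sill between -0.05 and 0.05 m and z of pack_mid in the frame of sill between 0.012 and 0.02 m and angle between pack_mid's own z axis and vertical below 0.12 rad and linear speed of pack below 0.02 m/s and contact force between each of hook, the fingers and pack below 0.05 N), for 0.2 s.
3. the hook lies in its rest again, let go, while the pack still lies on the sill (x of hook_grip in the frame of rest_seat between -0.007 and 0.007 m and y of hook_grip in the frame of rest_seat between -0.02 and 0.02 m and z of hook_grip in the frame of rest_seat between 0.011 and 0.019 m and angle between each of hook_grip, pack_mid's own z axis and vertical below 0.12 rad and contact force between the fingers and hook below 0.05 N and y of pack_mid in the frame of mouth between -0.12 and -0.038 m and x of pack_mid in the frame of sill between -0.05 and 0.05 m and z of pack_mid in the frame of sill between 0.012 and 0.02 m and linear speed of pack below 0.02 m/s), for 0.2 s.
At the end, for the whole second after the job is handed in: The orange pack lies at rest in the empty charger bay: centre within 8 mm of the bay's, 4 mm in height, tilt under 0.1 rad, along the bay within 0.2 rad. The hook lies at rest in its rest: within 7 mm across, 20 mm along, 4 mm in height, tilt under 0.12 rad (((x of pack_mid in the frame of bay_a between -0.008 and 0.008 m and y of pack_mid in the frame of bay_a between -0.008 and 0.008 m and z of pack_mid in the frame of bay_a between 0.012 and 0.02 m) or (x of pack_mid in the frame of bay_b between -0.008 and 0.008 m and y of pack_mid in the frame of bay_b between -0.008 and 0.008 m and z of pack_mid in the frame of bay_b between 0.012 and 0.02 m)) and angle between pack_mid's own z axis and vertical below 0.1 rad and angle between the y axis of pack_mid and the y axis of charger, either way round below 0.2 rad and linear speed of each of pack, hook below 0.02 m/s and x of hook_grip in the frame of rest_seat between -0.007 and 0.007 m and y of hook_grip in the frame of rest_seat between -0.02 and 0.02 m and z of hook_grip in the frame of rest_seat between 0.011 and 0.019 m and angle between hook_grip's own z axis and vertical below 0.12 rad); the robot touches nothing.
It fails at once if a bystander (green pack, mouse, bottle, screwdriver) is moved more than 15 mm (distance of any of spare_mid, mouse, water, driver from where it was at the start of the episode above 0.015 m).
It fails at once if the hook rams the pack with more than 35 N (contact force between hook and pack above 35 N).
It also fails if it takes over 72 s, if anything falls off the work surface, if the arm or the gripper's body presses on something with over 40 N, if the wrist force passes 120 N, or if a joint passes its speed limit or range.

## Working session

There is one attempt and no reset: what is moved stays moved. The work goes in short steps, Python scripts to look and compute and a shell command to move; the robot and the scene stay as the last step left them, time stands still between calls to the robot, and variables do not carry over. Pictures are saved under pics/ and viewed, about 8 in all and at most 12, crops included, and the job is handed in when it is done.

```bash
mkdir -p pics; cat > h.py <<'E'
import numpy as np, cv2
from plant import get_obs, capture, bot, spot_in
def w(cam,p): return (cam["cam_to_world"]@np.r_[p,1])[:3]
def pix(cam,P):
    c=np.linalg.inv(cam["cam_to_world"])@np.r_[P,1]; return cam["cx"]+cam["fx"]*c[0]/-c[2], cam["cy"]+cam["fy"]*c[1]/c[2]
def ray(cam,u,v,z):
    M=cam["cam_to_world"]; d=M[:3,:3]@np.array([(u-cam["cx"])/cam["fx"],-(v-cam["cy"])/cam["fy"],-1]); o=M[:3,3]
    return o+d*(z-o[2])/d[2]
def save(n,img): cv2.imwrite("pics/"+n+".png",img[:,:,::-1])
E
python3 - <<'E'
from h import *
for n in ("scene","top"):
    c=capture(n); save(n+"0",c["img"]); print(n,c["fx"],c["cx"],c["cy"],np.round(c["cam_to_world"],3).tolist())
    for t in ("hook_grip","hook_tip","rest_seat","mouth","sill","pack_mid","charger","bay_a","spare_mid","mouse","water","driver"):
        for r in spot_in(t,n)[:5]:
            P=w(c,r["xyz"]); print(t,round(r["score"],2),np.round(P),np.round(pix(c,P)))
print(get_obs())
E
```

```text
scene 439.7653329681311 322.68688215519103 195.88496841873211 [[0.9, -0.239, 0.365, 968.592], [0.436, 0.524, -0.732, -820.839], [-0.016, 0.818, 0.575, 699.177], [0.0, 0.0, 0.0, 1.0]]
hook_grip 0.63 [ 639. -229.   52.] [309. 262.]
hook_tip 0.78 [ 632. -223.   43.] [308. 263.]
hook_tip 0.5 [748.  11.  30.] [394. 220.]
hook_tip 0.2 [ 448. -241.   24.] [233. 250.]
rest_seat 0.86 [ 636. -249.    8.] [304. 283.]
rest_seat 0.71 [ 639. -376.    9.] [275. 328.]
mouth 0.89 [582. 163.  63.] [355. 165.]
sill 0.59 [579. 167.  63.] [355. 164.]
sill 0.48 [ 452. -242.   18.] [234. 253.]
charger 0.9 [ 453. -242.   19.] [235. 253.]
bay_a 0.93 [ 450. -241.   21.] [234. 252.]
mouse 0.84 [750.  10.  31.] [395. 220.]
water 0.63 [725. 264.  87.] [417. 151.]
driver 0.56 [384.  81.  22.] [280. 176.]
top 378.4239809664955 314.37296926601084 198.0976784786236 [[-0.088, 0.975, -0.206, 365.678], [-0.996, -0.088, 0.013, -19.397], [-0.005, 0.207, 0.978, 1066.962], [0.0, 0.0, 0.0, 1.0]]
hook_grip 0.64 [ 616. -209.   51.] [376. 180.]
hook_tip 0.72 [ 622. -210.   50.] [376. 178.]
rest_seat 0.63 [ 445. -220.   20.] [3
[... 440 characters left out ...]
ver 0.71 [375.  93.  19.] [275. 278.]
{'time': 1.3, 'joint_positions': array([-1.28899407e+00,  3.42007132e-01,  1.52411949e+00, -1.23441744e-05,
        1.27539873e+00, -1.46036531e-01]), 'dq': array([ 0.00081854,  0.00014406, -0.00222927, -0.00058286,  0.00085009,
        0.00015588]), 'tau': array([-2.00206559e-04, -4.31132054e+01, -2.44474107e+01,  7.17012025e-02,
        4.83535719e-02, -5.71734233e-05]), 'tool_pos': array([ 217.82722985, -477.68712431,  248.72998941]), 'tcp_rot': array([3.14152779e+00, 2.14776354e-05, 4.27842383e-01]), 'contact_force': array([1.65306872, 0.4950063 , 0.40231158]), 'moment': array([-0.00524729,  0.0064649 , -0.02139821]), 'grip_width': 92.05877222353541}
```

```bash
python3 - <<'E'
import cv2
a=cv2.imread("pics/top0.png"); b=cv2.imread("pics/scene0.png")
cv2.imwrite("pics/top0z.png",cv2.resize(a[110:310,170:470],(800,533),interpolation=cv2.INTER_CUBIC))
cv2.imwrite("pics/scene0z.png",cv2.resize(b[110:350,190:510],(800,600),interpolation=cv2.INTER_CUBIC))
E
```

```text
(no output)
```

View pics/top0z.png

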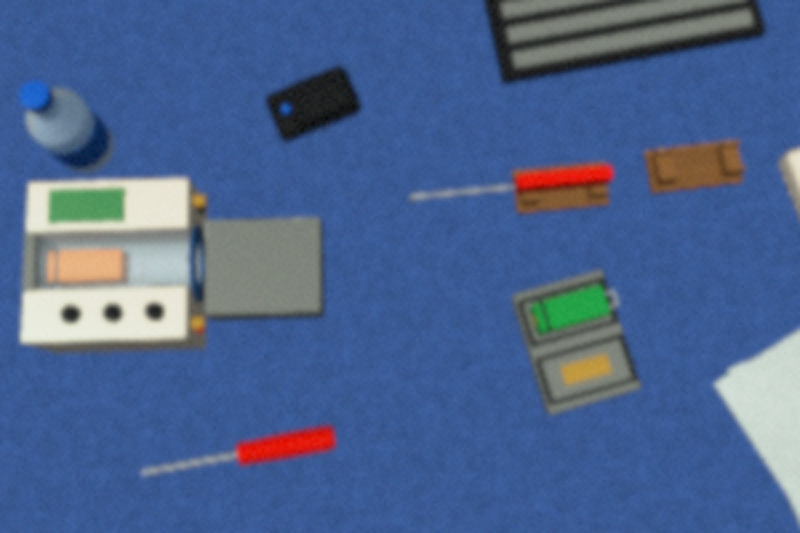

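View pics/scene0z.png

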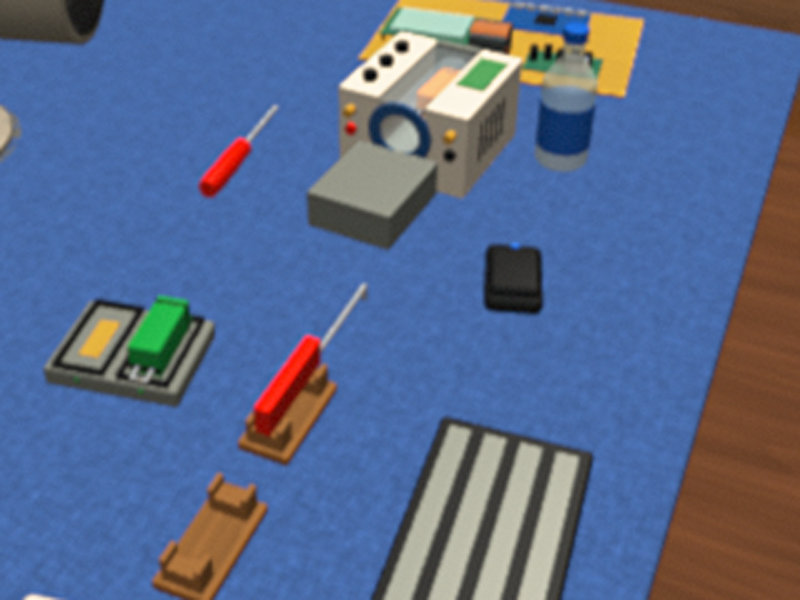

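Top view: the hook lies in the rest at crop (560,185); a second, empty, look-alike rest is at (695,165). At about 670 mm versus 738 mm from the base, the one with the hook is the one meant. The unit with its sill is at (110,260)/(265,265), the charger at (575,340) with its empty bay at (585,370), and the screwdriver (not the hook) at (285,445).

```bash
python3 - <<'E'
from h import *
c=capture("top"); img=c["img"].astype(int)
def cp(u,v,z): return ray(c,u/2.6667+170,v/2.6667+110,z)[:2].round(1)
R,G,B=img[...,0],img[...,1],img[...,2]
m=((R>150)&(G<60)&(B<60)).astype(np.uint8)
n,l,st,ce=cv2.connectedComponentsWithStats(m)
for i in range(1,n):
    if st[i,4]>60:
        ys,xs=np.where(l==i); P=np.array([ray(c,x,y,55)[:2] for x,y in zip(xs,ys)])
        print("red",ce[i],cv2.minAreaRect(P.astype(np.float32)))
gm=((abs(R-G)<14)&(abs(G-B)<20)&(R>80)&(R<150)).astype(np.uint8)
n,l,st,ce=cv2.connectedComponentsWithStats(gm)
for i in range(1,n):
    if st[i,4]>400 :
        ys,xs=np.where(l==i)
        for z in (45,20):
            P=np.array([ray(c,x,y,z)[:2] for x,y in zip(xs,ys)]); print("grey",ce[i],st[i,4],z,cv2.minAreaRect(P.astype(np.float32)))
print("prong end",cp(410,197,35),"unit corners",cp(190,178,105),cp(188,341,105),cp(28,182,105),cp(22,343,105))
print("sill",cp(205,219,45),cp(322,217,45),cp(322,316,45),cp(205,318,45))
print("charger",cp(513,296,20),cp(604,271,20),cp(638,386,20),cp(550,411,20))
E
```

```text
red [380.66492147 176.12565445] ((624.602783203125, -221.38375854492188), (15.880640029907227, 97.7963638305664), 0.7308942079544067)
red [277.17647059 276.75686275] ((377.8459167480469, 83.015869140625), (19.471893310546875, 91.31002044677734), 5.339439868927002)
grey [400.00357782  96.25044723] 559 45 ((861.5985717773438, -309.65509033203125), (19.95905113220215, 263.9308166503906), 5.669829845428467)
grey [400.00357782  96.25044723] 559 20 ((873.730224609375, -316.755615234375), (20.447296142578125, 270.3873291015625), 5.669808864593506)
grey [402.11169284 105.42931937] 573 45 ((832.4454956054688, -312.1483154296875), (19.954978942871094, 264.8138427734375), 5.773684501647949)
grey [402.11169284 105.42931937] 573 20 ((843.8638916015625, -319.309814453125), (20.443078994750977, 271.2919616699219), 5.7736382484436035)
grey [404.41924399 114.63402062] 582 45 ((803.3569946289062, -315.1748962402344), (19.794254302978516, 265.435546875), 5.756994247436523)
grey [404.41924399 114.63402062] 582 20 ((814.06396484375, -322.4105224609375), (20.278440475463867, 271.9288024902344), 5.75698852
[... 1519 characters left out ...]
828125, 136.2804718017578), 85.00437927246094)
grey [307.38179597 379.21899817] 3274 20 ((136.88009643554688, 18.977020263671875), (292.88763427734375, 139.61428833007812), 85.00437927246094)
grey [455.75440806 384.4534005 ] 1588 45 ((95.4742202758789, -282.8468933105469), (292.0533752441406, 95.3038101196289), 85.00437927246094)
grey [455.75440806 384.4534005 ] 1588 20 ((88.86430358886719, -289.29156494140625), (299.1977233886719, 97.63521575927734), 85.00438690185547)
prong end [621.4 -63.4] unit corners [642.8 154. ] [482.2 163.7] [653.1 313.6] [494.4 321.8]
sill [614.6 151.4] [605.8  30.1] [502.7  37.9] [511.3 156.7]
charger [ 509.2 -161.4] [ 527.1 -259.7] [ 405.1 -278.5] [ 388.  -185.5]
```

```bash
python3 -m handwheel '[[[28,53,5],[0,0,0.09]],[[28,53,5],[0,0,0.09]],[[28,53,5],[0,0,0.09]],[[28,53,5],[0,0,0.09]],[[28,53,5],[0,0,0.09]],[[28,53,5],[0,0,0.09]],[[29,53,5],[0,0,0.09]],[[29,53,5],[0,0,0.09]],[[29,53,5],[0,0,0.09]],[[29,53,5],[0,0,0.09]],[[29,53,5],[0,0,0.09]],[[29,53,0],[0,0,0.08]]]' 0
python3 - <<'E'
from h import *
c=capture("wrist"); o=get_obs(); print(o["tool_pos"],o["tcp_rot"]); print(c["fx"],c["cx"],c["cy"],c["cam_to_world"].round(3).tolist())
save("w1",cv2.resize(c["img"],(800,500),interpolation=cv2.INTER_CUBIC)); np.savez("w1.npz",img=c["img"],M=c["cam_to_world"],f=c["fx"],c=[c["cx"],c["cy"]])
for t in ("mouth","pack_mid","sill","hook_grip","bay_a"):
  for r in spot_in(t,"wrist")[:3]: print(t,r["score"],w(c,r["xyz"]).round())
E
```

```text
time: 2.85
tool_pos: [560.7, 160.3, 304.3]
tcp_rot: [3.14, -0.0, 1.501]
contact_force: [0.3, -1.3, -0.2]
grip_width: 92.1
[562.51921354 166.23189807 302.80439538] [ 3.14040418 -0.00414655  1.50756452]
309.70691628693146 320.04670581474795 201.71370915802984 [[0.998, 0.068, 0.018, 565.056], [-0.07, 0.952, 0.297, 242.193], [0.003, -0.297, 0.955, 441.526], [0.0, 0.0, 0.0, 1.0]]
mouth 0.85 [569. 223. 105.]
pack_mid 0.31 [382. 116.  26.]
sill 0.84 [570. 226. 104.]
hook_grip 0.6 [ 620. -102.   33.]
```

View pics/w1.png

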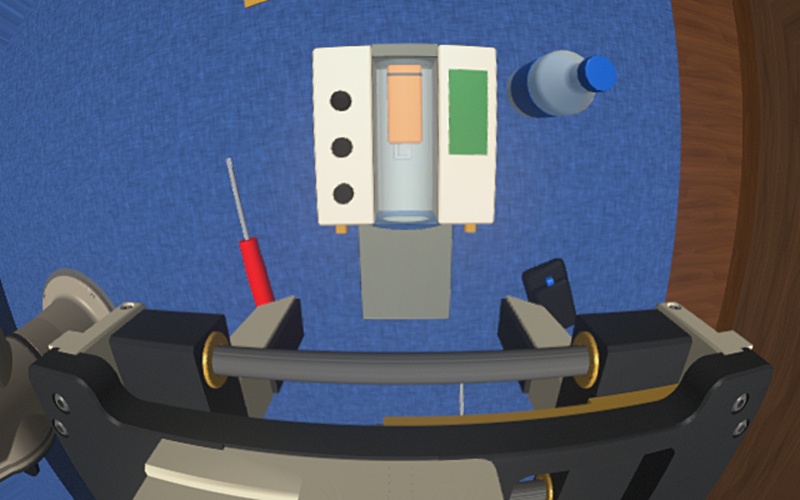

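The wrist view shows the bore through the window, with the pack's loop at about (402,151), slightly left of the pack's middle (405). I'll enlarge it and measure.

```bash
cat >> h.py <<'E'
def wray(d,u,v,z):
    x,y=(u-d["c"][0]),(v-d["c"][1]); r=np.hypot(x,y); t=r/d["f"]; s=np.sin(t)/max(r,1e-9)
    v3=d["M"][:3,:3]@np.array([x*s,-y*s,-np.cos(t)]); o=d["M"][:3,3]; return (o+v3*(z-o[2])/v3[2])
def wpix(d,P):
    c=np.linalg.inv(d["M"])@np.r_[P,1]; x,y=c[0],-c[1]; t=np.arctan2(np.hypot(x,y),-c[2]); k=d["f"]*t/np.hypot(x,y)
    return d["c"][0]+k*x,d["c"][1]+k*y
def wcap(name):
    c=capture("wrist"); d=dict(img=c["img"],M=c["cam_to_world"],f=c["fx"],c=np.array([c["cx"],c["cy"]])); np.savez(name+".npz",**d); return d
E
python3 - <<'E'
from h import *
d=np.load("w1.npz"); a=d["img"][40:190,270:370]
cv2.imwrite("pics/w1z.png",cv2.resize(a,(400,600),interpolation=cv2.INTER_CUBIC)[:,:,::-1])
E
```

```text
(no output)
```

View pics/w1z.png

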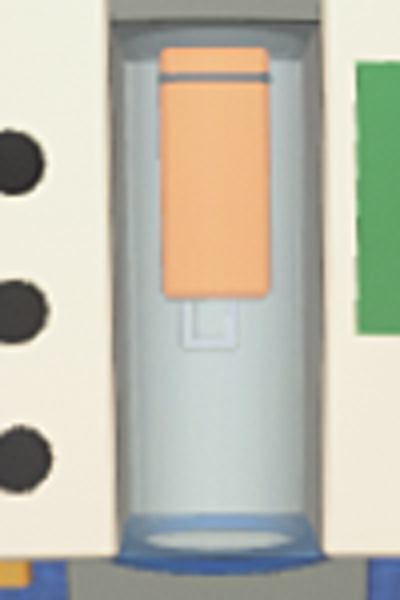

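```bash
python3 - <<'E'
from h import *
d=np.load("w1.npz")
z=lambda u,v,h: wray(d,270+u/4-.4,40+v/4-.4,h)[:2].round(1)
f=lambda u,v,h: wray(d,u/1.25-.1,v/1.25-.1,h)[:2].round(1)
print("unit",[f(*p,105) for p in((318,224),(494,224),(313,49),(496,47))])
print("sill",[f(*p,45) for p in((361,226),(451,226),(363,318),(449,319))])
print("loop sides",z(187,322,56.1),z(231,322,56.1),"bar",z(209,344,56.1))
print("pack end top L,R",z(161,296,79),z(271,296,79),"far",z(160,50,79),z(268,50,79))
print("window",z(110,25,105),z(119,550,105),z(325,25,105),z(323,550,105))
E
```

```text
unit [array([486.4, 169.5]), array([645.8, 158.4]), array([496.4, 326.5]), array([654.8, 318.1])]
sill [array([518.4, 150.8]), array([613.3, 144.1]), array([509.5,  43.1]), array([608.1,  34.5])]
loop sides [560.6 227.6] [574.1 226.7] bar [566.9 220.3]
pack end top L,R [553.9 236.7] [585.6 234.5] far [558.8 309.2] [589.7 307.2]
window [546.5 312.6] [537.7 167.8] [603.6 308.9] [594.5 163.9]
```

```bash
cat >> h.py <<'E'
def blob(d,kind,z):
    i=d["img"].astype(int); R,G,B=i[...,0],i[...,1],i[...,2]
    m={"org":(R>190)&(G>100)&(B<150)&(R-B>60),"red":(R>130)&(G<70)&(B<70)}[kind]
    n,l,st,_=cv2.connectedComponentsWithStats(m.astype(np.uint8)); out=[]
    for k in range(1,n):
        if st[k,4]>150:
            ys,xs=np.where(l==k); P=np.array([wray(d,x,y,z)[:2] for x,y in zip(xs,ys)],np.float32)
            out.append((st[k,:4].tolist(),[np.round(q,2).tolist() for q in cv2.minAreaRect(P)]))
    return out
E
python3 - <<'E'
from h import *
print("w1",blob(np.load("w1.npz"),"org",79)); d=wcap("w2"); print("w2",blob(d,"org",79),get_obs()["tool_pos"])
E
python3 -m handwheel '[[[6,-36,-8],[0,0,0.008]],[[6,-36,-8],[0,0,0.008]],[[6,-36,-8],[0,0,0.008]],[[6,-36,-8],[0,0,0.008]],[[6,-36,-8],[0,0,0.008]],[[6,-36,-8],[0,0,0.008]],[[6,-36,-8],[0,0,0.008]],[[6,-36,-8],[0,0,0.008]],[[5,-36,-8],[0,0,0.008]],[[5,-35,-8],[0,0,0.008]],[[3,-28,-4],[0,0,0]],[[0,0,0],[0,0,0]]]'
python3 - <<'E'
from h import *
d=wcap("w3"); print(blob(d,"red",55),get_obs()["tool_pos"],get_obs()["tcp_rot"]); save("w3",d["img"])
E
```

```text
w1 [([310, 52, 27, 6], [[573.92, 305.27], [6.12, 29.79], 86.2]), ([310, 60, 28, 54], [[571.84, 267.4], [62.5, 30.97], 85.93])]
w2 [([311, 49, 27, 7], [[574.15, 305.15], [7.31, 29.74], 86.09]), ([311, 58, 27, 54], [[571.31, 266.82], [62.54, 29.89], 85.93])] [559.48672624 157.18804106 303.98509085]
time: 4.7
tool_pos: [620.0, -231.5, 219.5]
tcp_rot: [-3.141, 0.0, 1.574]
contact_force: [-0.7, -0.0, 0.4]
grip_width: 91.6
[([319, 131, 16, 96], [[625.65, -220.87], [15.38, 98.55], 0.83])] [ 620.25996023 -229.90851341  219.80620381] [-3.14153788e+00 -3.55610590e-04  1.57525003e+00]
```

View pics/w3.png

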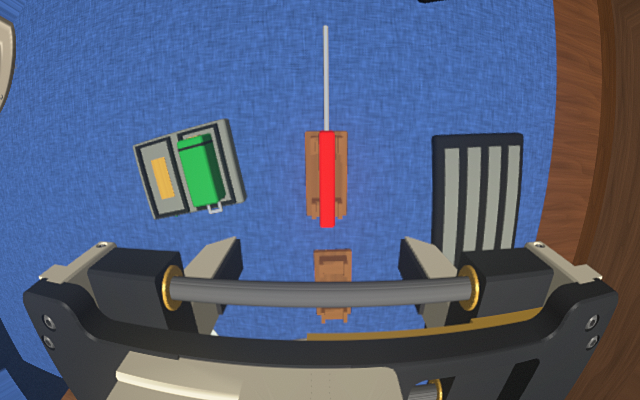

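```bash
python3 -m handwheel '[[[4.7,9,-30],[0,0,0.01]],[[0,0,-30],[0,0,0]],[[0,0,-30],[0,0,0]],[[0,0,-25],[0,0,0]],[[0,0,-22],[0,0,0]],[[0,0,-20],[0,0,0]],[[0,0,-14],[0,0,0]],[[0,0,-5.8],[0,0,0]],[[0,0,0],[0,0,0]],[[0,0,0],[0,0,0]]]'
python3 - <<'E'
from h import *
d=wcap("w4"); print(blob(d,"red",55),get_obs()["tool_pos"],get_obs()["tcp_rot"])
E
python3 -m handwheel '[[[0,0,0],[0,0,0]],[[0,0,0],[0,0,0]],[[0,0,0],[0,0,0]],[[0,0,0],[0,0,0]],[[0,0,0],[0,0,0]],[[0,0,0],[0,0,0]]]' 1
```

```text
time: 6.0
tool_pos: [626.0, -219.9, 43.8]
tcp_rot: [3.14, 0.001, 1.588]
contact_force: [-0.1, -0.1, 0.8]
grip_width: 91.9
[([304, 178, 37, 104], [[625.43, -191.57], [15.74, 49.85], 0.79]), ([306, 308, 32, 25], [[626.08, -240.83], [15.64, 16.36], 0.77])] [ 625.97547245 -219.8735178    43.81426313] [3.14018479e+00 6.42215977e-04 1.58779222e+00]
time: 6.8
tool_pos: [625.5, -219.7, 42.9]
tcp_rot: [3.142, 0.0, 1.588]
contact_force: [-0.1, -0.2, 0.4]
grip_width: 36.7
```

```bash
python3 -m handwheel '[[[0,0,0],[0,0,0]],[[0,0,0],[0,0,0]],[[0,0,0],[0,0,0]],[[0,0,0],[0,0,0]],[[0,0,0],[0,0,0]]]' 1
```

```text
time: 7.42
tool_pos: [625.6, -219.7, 43.0]
tcp_rot: [3.141, 0.0, 1.588]
contact_force: [0.8, 0.5, -0.6]
grip_width: 16.1
```

```bash
python3 -m handwheel '[[[0,0,6],[0,0,0]],[[0,0,14],[0,0,0]],[[0,0,25],[0,0,0]],[[0,10,20],[0,0,0]],[[-11,25,10],[0,0,-0.015]],[[-13,30,5],[0,0,-0.015]],[[-13,30,0],[0,0,-0.015]],[[-13,30,0],[0,0,-0.015]],[[-13,30,0],[0,0,-0.015]],[[-9.6,18,0],[0,0,-0.01]],[[-4,8,0],[0,0,0]],[[0,0,0],[0,0,0]]]'
python3 - <<'E'
from h import *
d=wcap("w5"); print(get_obs()["tool_pos"],get_obs()["tcp_rot"],blob(d,"red",55),blob(d,"org",79)); save("w5",d["img"])
E
```

```text
time: 8.93
tool_pos: [549.1, -38.7, 123.3]
tcp_rot: [3.141, 0.0, 1.503]
contact_force: [0.4, -0.0, -0.4]
grip_width: 15.9
[549.40211516 -39.19508855 123.15624971] [3.14073216e+00 4.15224428e-04 1.50289340e+00] [([105, 30, 34, 109], [[405.66, 83.38], [22.33, 86.36], 5.43]), ([302, 179, 36, 103], [[547.87, -44.67], [80.52, 25.54], 86.08]), ([305, 308, 31, 25], [[542.47, -124.41], [26.66, 24.86], 86.05])] []
```

View pics/w5.png

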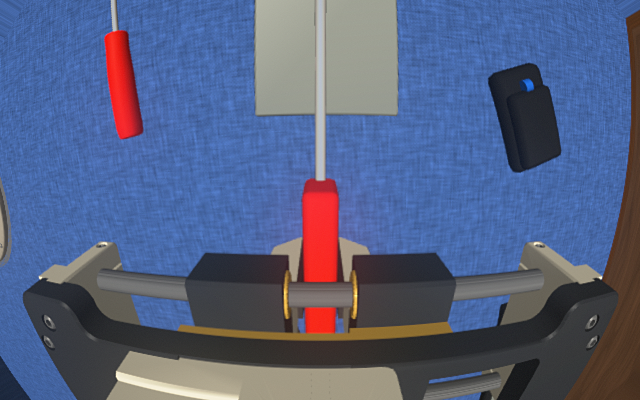

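```bash
python3 - <<'E'
from h import *
d=dict(np.load("w5.npz")); g=d["img"].astype(int)
for v in (20,60,100): 
    r=g[v]; b=(r[:,2]-r[:,0]); s=np.where(b[200:460]<25)[0]+200; rod=[u for u in range(310,332) if r[u].sum()>g[v,300].sum()+40]
    print(v,s.min(),s.max(),rod)
    print(wray(d,s.min(),v,45)[:2],wray(d,s.max(),v,45)[:2],(wray(d,s.min(),v,45)+wray(d,s.max(),v,45))[:2]/2, "rod",wray(d,np.mean(rod),v,110.2)[:2])
print("rod160",wray(d,320.5,165,110.2)[:2], "edge",wray(d,326,114,45)[:2])
c=capture("top"); np.savez("t1.npz",**c); save("t1z",cv2.resize(c["img"][180:260,170:300],(780,480),interpolation=cv2.INTER_CUBIC))
E
```

```text
20 255 396 [317, 318, 319, 320, 321, 322, 323]
[513.17297092 111.01150431] [611.14470095 105.20303329] [562.15883594 108.1072688 ] rod [556.62196776  87.09528912]
60 255 397 [317, 318, 319, 320, 321, 322, 323]
[511.4641945   81.34327435] [609.51873137  75.37901445] [560.49146293  78.3611444 ] rod [555.25291112  66.73492736]
100 255 397 [317, 318, 319, 320, 321, 322, 323]
[509.31828387  52.92769952] [607.86979791  46.73239879] [558.59404089  49.83004915] rod [553.93815664  47.18581042]
rod160 [552.04605247  15.39195701] edge [557.64074377  38.88675356]
```

View pics/t1z.png

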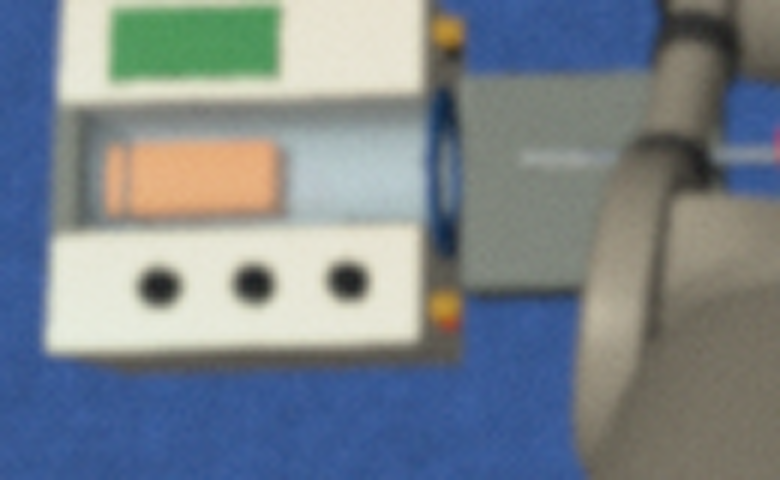

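```bash
python3 -m handwheel '[[[1.6,0,-15],[0,0,0]],[[0,0,-15],[0,0,0]],[[0,0,0],[0,0,0]],[[0.64,10,0],[0,0,0]],[[0.96,15,0],[0,0,0]],[[0.96,15,0],[0,0,0]],[[0.96,15,0],[0,0,0]],[[0.96,15,0],[0,0,0]],[[0.96,15,0],[0,0,0]],[[0.64,10,0],[0,0,0]],[[0.32,5,0],[0,0,0]],[[0,0,0],[0,0,0]]]'
python3 - <<'E'
from h import *
c=capture("top"); np.savez("t2.npz",**c); save("t2z",cv2.resize(c["img"][180:260,170:300],(780,480),interpolation=cv2.INTER_CUBIC))
o=get_obs(); print(o["tool_pos"],o["contact_force"])
E
```

```text
time: 10.52
tool_pos: [556.9, 61.4, 92.9]
tcp_rot: [3.142, 0.0, 1.503]
contact_force: [0.1, -0.8, -0.7]
grip_width: 15.8
[556.93954486  61.13451138  92.91075117] [ 0.24695532  0.20182334 -1.17982761]
```

View pics/t2z.png

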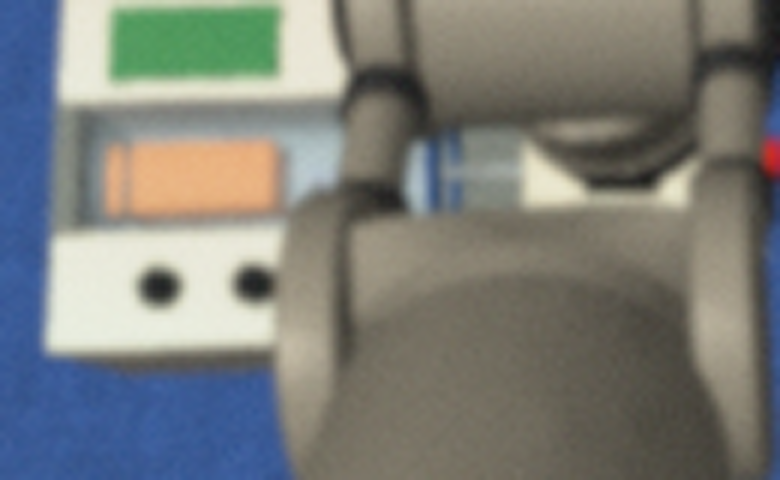

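```bash
python3 -m handwheel '[[[0.16,2.5,0],[0,0,0]],[[0.16,2.5,0],[0,0,0]],[[0.13,2,0],[0,0,0]],[[0.13,2,0],[0,0,0]],[[0.06,1,0],[0,0,0]],[[0.06,1,0],[0,0,0]]]'
python3 -m handwheel '[[[0.06,1,0],[0,0,0]],[[0.06,1,0],[0,0,0]]]'
python3 -m handwheel '[[[0.06,1,0],[0,0,0]],[[0.06,1,0],[0,0,0]]]'
```

```text
time: 11.32
tool_pos: [557.6, 72.4, 92.9]
tcp_rot: [3.142, 0.0, 1.503]
contact_force: [-0.8, -0.2, -1.0]
grip_width: 16.2
time: 11.58
tool_pos: [557.8, 74.4, 93.0]
tcp_rot: [3.141, 0.0, 1.503]
contact_force: [0.5, -0.5, -1.7]
grip_width: 16.0
time: 11.82
tool_pos: [557.9, 75.8, 93.0]
tcp_rot: [3.141, 0.001, 1.503]
contact_force: [-0.4, -4.2, 0.6]
grip_width: 15.9
```

```bash
python3 -m handwheel '[[[0.06,1,0],[0,0,0]],[[0,0,0],[0,0,0]]]'
python3 -m handwheel '[[[0.03,0.5,0],[0,0,0]],[[0,0,0],[0,0,0]]]'
```

```text
time: 12.08
tool_pos: [558.0, 77.1, 93.0]
tcp_rot: [3.141, 0.0, 1.503]
contact_force: [-0.5, -3.7, -0.5]
grip_width: 15.8
time: 12.32
tool_pos: [558.0, 77.7, 93.0]
tcp_rot: [3.141, 0.0, 1.503]
contact_force: [0.0, -4.1, 0.6]
grip_width: 16.0
```

```bash
python3 -m handwheel '[[[-0.11,-1.7,0],[0,0,0]],[[-0.11,-1.7,0],[0,0,0]],[[0,0,0],[0,0,0]],[[0,0,-2],[0,0,0]],[[0,0,-2],[0,0,0]],[[0,0,-1],[0,0,0]],[[0,0,-1],[0,0,0]],[[0,0,-1],[0,0,0]],[[0,0,0],[0,0,0]]]'
python3 -m handwheel '[[[0,0,-1],[0,0,0]],[[0,0,-1],[0,0,0]],[[0,0,0],[0,0,0]]]'
```

```text
time: 13.45
tool_pos: [557.7, 74.4, 85.9]
tcp_rot: [-3.142, -0.0, 1.503]
contact_force: [-0.4, -0.1, -1.5]
grip_width: 15.7
time: 13.82
tool_pos: [557.7, 74.4, 83.9]
tcp_rot: [-3.142, 0.0, 1.503]
contact_force: [0.5, 0.4, -1.3]
grip_width: 15.7
```

```bash
python3 -m handwheel '[[[0,0,-1.5],[0,0,0]],[[0,0,-1.5],[0,0,0]],[[0,0,-1.5],[0,0,0]],[[0,0,-1],[0,0,0]],[[0,0,0],[0,0,0]]]'
python3 -m handwheel '[[[-0.06,-1,0],[0,0,0]],[[-0.06,-1,0],[0,0,0]],[[-0.06,-1,0],[0,0,0]],[[-0.06,-1,0],[0,0,0]],[[0,0,0],[0,0,0]]]'
python3 -m handwheel '[[[-0.13,-2,0],[0,0,0]],[[-0.13,-2,0],[0,0,0]]]'
```

```text
time: 14.45
tool_pos: [557.7, 74.4, 78.3]
tcp_rot: [-3.141, 0.0, 1.503]
contact_force: [0.0, -0.0, -1.5]
grip_width: 15.4
time: 15.08
tool_pos: [557.5, 70.4, 78.5]
tcp_rot: [3.142, -0.0, 1.503]
contact_force: [-0.4, -0.2, -1.1]
grip_width: 15.8
time: 15.32
tool_pos: [557.2, 66.6, 78.4]
tcp_rot: [3.141, -0.0, 1.503]
contact_force: [-0.0, 2.3, -1.9]
grip_width: 15.6
```

```bash
python3 -m handwheel '[[[-0.13,-2,0],[0,0,0]],[[-0.13,-2,0],[0,0,0]],[[-0.13,-2,0],[0,0,0]]]'
python3 -m handwheel '[[[-0.13,-2,0],[0,0,0]],[[-0.13,-2,0],[0,0,0]],[[-0.13,-2,0],[0,0,0]]]'
python3 - <<'E'
from h import *
c=capture("top"); np.savez("t3.npz",**c); save("t3z",cv2.resize(c["img"][180:260,170:300],(780,480),interpolation=cv2.INTER_CUBIC))
for n in("t2.npz","t3.npz"):
    i=np.load(n)["img"].astype(int)[180:260,170:300]; m=(i[...,0]>190)&(i[...,0]-i[...,2]>60)&(i[...,1]>100)&(np.arange(130)<60); ys,xs=np.where(m); print(xs.mean(),xs.max())
E
```

```text
time: 15.7
tool_pos: [556.8, 60.3, 78.4]
tcp_rot: [3.142, -0.0, 1.503]
contact_force: [-0.0, 2.7, -1.8]
grip_width: 15.8
time: 16.08
tool_pos: [556.4, 54.3, 78.4]
tcp_rot: [-3.142, -0.0, 1.503]
contact_force: [-0.6, 2.5, -2.1]
grip_width: 15.8
31.546666666666667 45
36.794117647058826 50
```

```bash
python3 -m handwheel '[[[-0.25,-4,0],[0,0,0]],[[-0.38,-6,0],[0,0,0]],[[-0.45,-7,0],[0,0,0]],[[-0.45,-7,0],[0,0,0]],[[-0.45,-7,0],[0,0,0]],[[-0.45,-7,0],[0,0,0]],[[-0.45,-7,0],[0,0,0]],[[-0.45,-7,0],[0,0,0]],[[-0.45,-7,0],[0,0,0]],[[-0.45,-7,0],[0,0,0]],[[-0.45,-7,0],[0,0,0]],[[-0.45,-7,0],[0,0,0]]]'
python3 -m handwheel '[[[-0.45,-7,0],[0,0,0]],[[-0.45,-7,0],[0,0,0]],[[-0.45,-7,0],[0,0,0]],[[-0.45,-7,-0.5],[0,0,0]],[[-0.45,-7,-0.5],[0,0,0]],[[-0.45,-7,0],[0,0,0]]]'
python3 - <<'E'
from h import *
c=capture("scene"); np.savez("s1.npz",**c); save("s1z",cv2.resize(c["img"][110:260,260:460],(800,600),interpolation=cv2.INTER_CUBIC))
for r in spot_in("pack_mid","scene")[:2]: print(r["score"],w(c,r["xyz"]))
E
```

```text
time: 17.62
tool_pos: [551.3, -26.2, 78.4]
tcp_rot: [3.141, 0.0, 1.503]
contact_force: [0.4, 2.3, -1.5]
grip_width: 15.8
time: 18.38
tool_pos: [548.5, -68.1, 77.4]
tcp_rot: [-3.141, 0.0, 1.503]
contact_force: [0.1, 0.5, -1.9]
grip_width: 16.3
0.75 [571.43664161 128.79781859  76.84889474]
```

View pics/s1z.png

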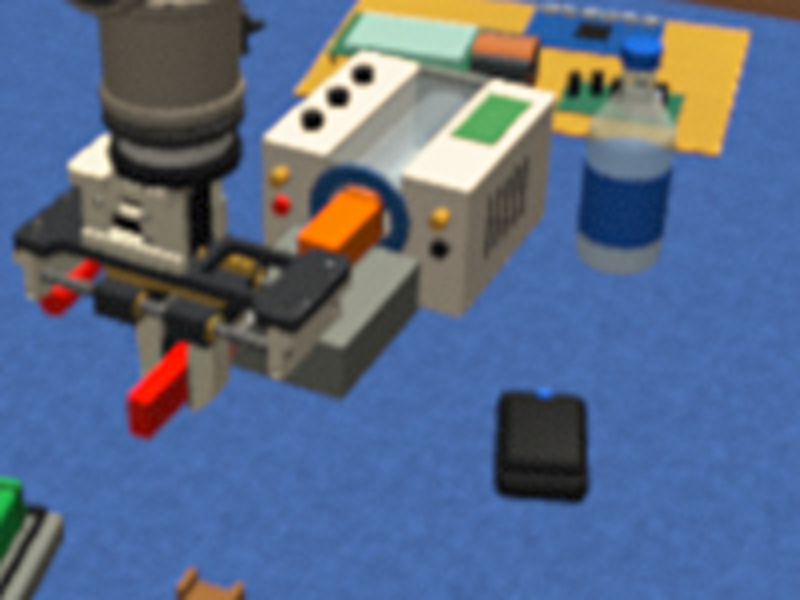

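```bash
python3 -m handwheel '[[[-0.38,-6,0],[0,0,0]],[[-0.38,-6,0],[0,0,0]],[[-0.38,-6,0],[0,0,0]],[[-0.38,-6,0],[0,0,0]],[[-0.38,-6,0],[0,0,0]],[[-0.25,-4,0],[0,0,0]],[[-0.13,-2,0],[0,0,0]],[[0,0,0],[0,0,0]],[[0.13,2,0],[0,0,0]],[[0.1,1.5,0],[0,0,0]],[[0,0,0],[0,0,0]]]'
python3 -m handwheel '[[[0,0,2],[0,0,0]],[[0,0,4],[0,0,0]],[[0,0,6],[0,0,0]],[[0,0,8],[0,0,0]],[[0,0,10],[0,0,0]],[[0,0,15],[0,0,0]],[[0,0,10],[0,0,0]],[[0,0,0],[0,0,0]]]'
python3 - <<'E'
from h import *
c=capture("scene"); np.savez("s2.npz",**c); save("s2z",cv2.resize(c["img"][110:260,260:460],(800,600),interpolation=cv2.INTER_CUBIC))
for r in spot_in("pack_mid","scene")[:2]: print(r["score"],w(c,r["xyz"]))
E
```

```text
time: 19.85
tool_pos: [546.6, -99.9, 77.5]
tcp_rot: [3.141, 0.0, 1.503]
contact_force: [0.6, -0.4, -1.8]
grip_width: 15.5
time: 20.85
tool_pos: [547.1, -100.3, 133.6]
tcp_rot: [3.139, 0.001, 1.503]
contact_force: [1.1, 0.0, -2.0]
grip_width: 15.7
0.54 [574.58135918  90.44896538  64.65683959]
```

View pics/s2z.png

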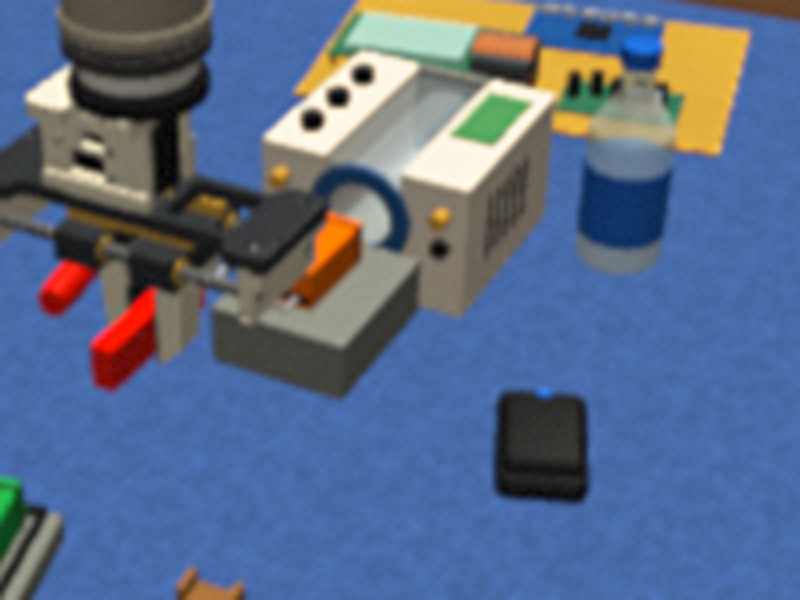

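```bash
python3 -m handwheel '[[[5,-10,0],[0,0,0]],[[10,-18,0],[0,0,0.015]],[[13,-20,0],[0,0,0.015]],[[13,-20,0],[0,0,0.015]],[[13,-20,0],[0,0,0.015]],[[12,-16,0],[0,0,0.015]],[[8,-10,-15],[0,0,0.01]],[[4.6,-5.4,-20],[0,0,0]],[[0,0,-20],[0,0,0]],[[0,0,0],[0,0,0]],[[0,0,0],[0,0,0]]]'
python3 - <<'E'
from h import *
c=capture("top"); i=c["img"].astype(int); m=(i[...,0]>190)&(i[...,0]-i[...,2]>60)&(i[...,1]>80); m[:, :170]=0; m[:,320:]=0
n,l,st,ce=cv2.connectedComponentsWithStats(m.astype(np.uint8))
for k in range(1,n):
    if st[k,4]>60:
        ys,xs=np.where(l==k); print(ce[k],cv2.minAreaRect(np.array([ray(c,x,y,77)[:2] for x,y in zip(xs,ys)],np.float32)))
d=wcap("w6"); g=d["img"]; o=get_obs(); print(o["tool_pos"],o["tcp_rot"])
save("w6z",cv2.resize(g[90:400,200:440],(465,600))); 
E
```

```text
time: 22.32
tool_pos: [625.2, -219.3, 77.3]
tcp_rot: [-3.141, -0.0, 1.588]
contact_force: [0.6, -0.5, -1.2]
grip_width: 15.8
[ 625.61789573 -219.49530456   78.23152144] [3.14025798e+00 6.41128480e-04 1.58804580e+00]
```

View pics/w6z.png

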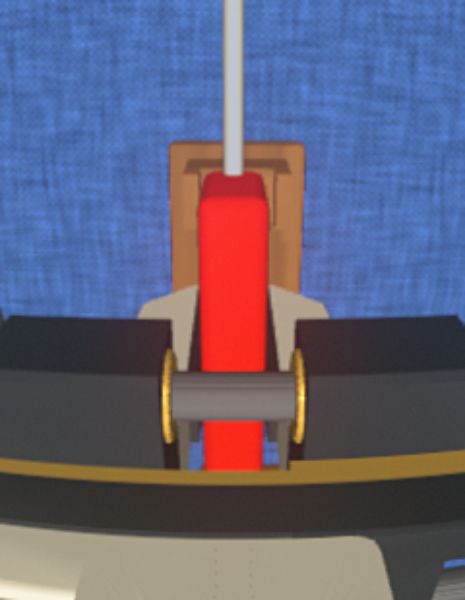

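```bash
python3 - <<'E'
from h import *
for nm in ("top","scene"):
    c=capture(nm); i=c["img"].astype(int); m=(i[...,0]>140)&(i[...,0]-i[...,2]>90)&(i[...,1]>60)
    n,l,st,ce=cv2.connectedComponentsWithStats(m.astype(np.uint8))
    for k in range(1,n):
        if st[k,4]>40:
            ys,xs=np.where(l==k); print(nm,ce[k],st[k],cv2.minAreaRect(np.array([ray(c,x,y,77)[:2] for x,y in zip(xs,ys)],np.float32)))
    for r in spot_in("pack_mid",nm)[:3]: print(r["score"],w(c,r["xyz"]))
    np.savez(nm+"3.npz",**c)
save("st",np.vstack([cv2.resize(np.load("top3.npz")["img"][160:280,170:410],(600,300)),cv2.resize(np.load("scene3.npz")["img"][110:260,250:500],(500,300)).copy() if 0 else cv2.resize(np.load("scene3.npz")["img"][110:260,200:500],(600,300))]))
E
```

```text
top [106.30166945 229.63005008] [  62  161   94  138 5990] ((545.6634521484375, 518.1115112304688), (328.93927001953125, 218.23861694335938), 6.839052200317383)
top [274.171875 204.125   ] [266 202  15   7  64] ((569.5031127929688, 77.1785888671875), (38.170310974121094, 15.321303367614746), 66.28472900390625)
0.52 [567.91299399  75.96062204  78.13757148]
scene [18.66666667 55.98989899] [ 0 49 40 15 99] ((-1204.443359375, 404.1751403808594), (36.05849075317383, 210.4320831298828), 0.2233884483575821)
scene [374.48414986 113.68876081] [349 106  45  19 347] ((517.0162963867188, 459.3830261230469), (160.1795654296875, 96.98002624511719), 5.792501449584961)
scene [434.97975709 129.81983806] [424 116  23  33 494] ((729.9044799804688, 426.483642578125), (64.1128158569336, 212.04612731933594), 6.763173580169678)
scene [341.29268293 127.2195122 ] [337 123  10  11  41] ((466.508544921875, 327.9421691894531), (18.630998611450195, 71.03194427490234), 11.505643844604492)
scene [402.41216216 126.83783784] [394 122  21  13 148] ((644.9010620117188, 405.97259521484375), (61.740325927734375, 82.6692
[... 320 characters left out ...]
81), 85.81376647949219)
scene [229.34677419 244.92741935] [222 238  15  15 124] ((472.2250061035156, -275.0325012207031), (18.141071319580078, 46.05558776855469), 10.981549263000488)
scene [305.81188119 275.37871287] [291 264  33  30 404] ((660.2186279296875, -286.3187255859375), (40.1939811706543, 84.63211822509766), 0.5118784308433533)
scene [282.57333333 307.49333333] [276 304  15   8  75] ((661.475341796875, -375.7383728027344), (24.679866790771484, 15.565326690673828), 17.045730590820312)
scene [273.74689441 328.53881988] [252 312  44  39 644] ((670.0089721679688, -418.75079345703125), (40.42431640625, 86.49148559570312), 1.3706501722335815)
0.64 [567.08730437  82.00458116  75.69728875]
```

View pics/st.png

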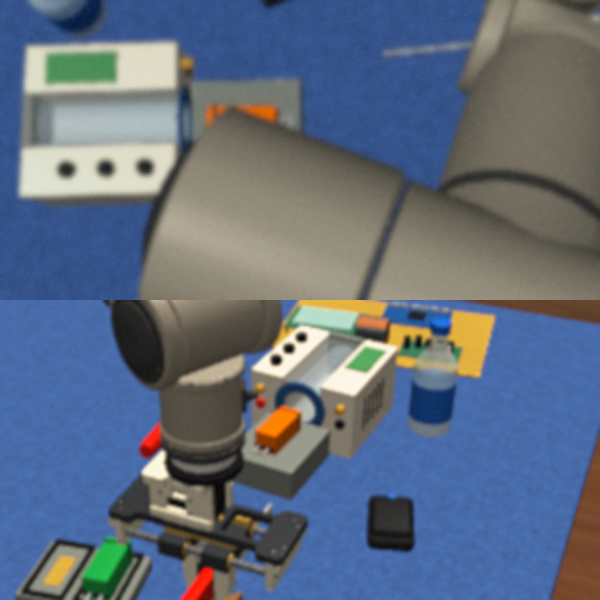

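```bash
python3 -m handwheel '[[[0,0,-10],[0,0,0]],[[0,0,-10],[0,0,0]],[[0,0,-6],[0,0,0]],[[0,0,-4],[0,0,0]],[[0,0,-2.5],[0,0,0]],[[0,0,-2],[0,0,0]],[[0,0,0],[0,0,0]]]'
python3 - <<'E'
from h import *
o=get_obs(); print(o["tool_pos"],o["contact_force"],o["tcp_rot"])
E
```

```text
time: 23.5
tool_pos: [625.3, -219.5, 43.1]
tcp_rot: [3.141, 0.0, 1.588]
contact_force: [-0.8, -0.3, -0.6]
grip_width: 15.4
[ 625.3002771  -219.53080194   43.10993111] [-0.83653313 -0.26472624 -0.55573718] [3.14117376e+00 1.62086215e-04 1.58776390e+00]
```

```bash
python3 -m handwheel '[[[0,0,0],[0,0,0]],[[0,0,0],[0,0,0]],[[0,0,0],[0,0,0]],[[0,0,0],[0,0,0]],[[0,0,0],[0,0,0]],[[0,0,0],[0,0,0]],[[0,0,0],[0,0,0]]]' 0.4
python3 -m handwheel '[[[0,0,10],[0,0,0]],[[0,0,25],[0,0,0]],[[0,0,40],[0,0,0]],[[0,0,50],[0,0,0]],[[0,0,50],[0,0,0]],[[0,0,0],[0,0,0]],[[0,0,0],[0,0,0]]]'
python3 - <<'E'
from h import *
d=wcap("w7"); print(blob(d,"red",55)); o=get_obs(); print(o["tool_pos"])
i=d["img"].astype(int); m=(i[...,0]>120)&(i[...,0]-i[...,2]>40)&(i[...,1]>50)&(i[...,1]<150)
n,l,st,ce=cv2.connectedComponentsWithStats(m.astype(np.uint8))
for k in range(1,n):
    if st[k,4]>100:
        ys,xs=np.where(l==k); print(st[k],cv2.minAreaRect(np.array([wray(d,x,y,28)[:2] for x,y in zip(xs,ys)],np.float32)))
E
```

```text
time: 24.38
tool_pos: [625.2, -219.5, 42.9]
tcp_rot: [3.141, 0.0, 1.588]
contact_force: [1.0, 0.1, 0.0]
grip_width: 55.1
time: 25.25
tool_pos: [624.9, -219.4, 217.9]
tcp_rot: [-3.141, -0.0, 1.588]
contact_force: [-0.6, 0.1, -0.7]
grip_width: 55.2
[([313, 142, 16, 96], [[624.52, -219.99], [15.42, 99.75], 1.37])]
[ 624.56697731 -219.21369596  216.90498576]
[ 301  142   27   97 1057] ((612.2022094726562, -228.98252868652344), (26.261354446411133, 112.3030776977539), 8.615926742553711)
[ 326  142   17   88 1163] ((639.7526245117188, -222.13697814941406), (16.932151794433594, 98.84256744384766), 1.836326241493225)
[546 180  44  10 201] ((973.702392578125, -210.53564453125), (10.445211410522461, 98.7744369506836), 88.35507202148438)
[309 259  37  23 659] ((634.4403686523438, -326.7162170410156), (43.799835205078125, 31.125469207763672), 2.982421875)
[311 307  34  24 477] ((637.18798828125, -401.95428466796875), (44.021934509277344, 38.79027557373047), 3.0505714416503906)
[ 241  315  267   25 2088] ((719.4208984375, -428.2232971191406), (407.60595703125, 21.993383407592773), 0.9339759945869446)
[473 391  20   9 131] ((950.9627685546875, -626.9693603515625), (25.158977508544922, 57.49056625366211), 72.4339370727539)
```

```bash
python3 -m handwheel '[[[-5,20,3],[0,0,-0.01]],[[-8,35,3],[0,0,-0.01]],[[-8,35,3],[0,0,-0.01]],[[-8,35,3],[0,0,-0.01]],[[-8,35,3],[0,0,-0.01]],[[-8,35,3],[0,0,-0.01]],[[-8,35,3],[0,0,-0.01]],[[-7,30,0],[0,0,-0.01]],[[-4,18,0],[0,0,0]],[[0,0,0],[0,0,0]],[[0,0,0],[0,0,0]]]'
python3 - <<'E'
from h import *
d=wcap("w8"); o=get_obs(); print(o["tool_pos"],o["tcp_rot"])
i=d["img"].astype(int); m=(i[...,0]>150)&(i[...,0]-i[...,2]>80)&(i[...,1]>60)
n,l,st,ce=cv2.connectedComponentsWithStats(m.astype(np.uint8))
for k in range(1,n):
    if st[k,4]>100:
        ys,xs=np.where(l==k); print(st[k],cv2.minAreaRect(np.array([wray(d,x,y,77)[:2] for x,y in zip(xs,ys)],np.float32)))
for r in spot_in("pack_mid","wrist")[:2]: print(r["score"],w(dict(cam_to_world=d["M"]),r["xyz"]))
c=np.linalg.norm
u,v=wpix(d,[565,95,77]); print(u,v,i[int(v),int(u)])
E
```

```text
time: 26.68
tool_pos: [561.3, 57.9, 238.7]
tcp_rot: [-3.141, 0.0, 1.507]
contact_force: [0.4, -1.2, -0.2]
grip_width: 54.6
[561.364637    57.63273973 238.73177759] [-3.14150182e+00  3.43625994e-04  1.50689843e+00]
[247  85  17  13 148] ((504.3413391113281, 161.78916931152344), (11.776690483093262, 15.829154014587402), 83.7238998413086)
[379  85  12  13 141] ((628.5537109375, 153.94357299804688), (12.081137657165527, 10.859771728515625), 87.10611724853516)
[302 110  33  10 302] ((563.3307495117188, 133.7462615966797), (8.701255798339844, 30.551067352294922), 86.30748748779297)
[ 301  122   34   65 2079] ((560.14306640625, 95.05628967285156), (63.68818283081055, 31.58608055114746), 85.26422119140625)
[416 273   8  42 143] ((673.2499389648438, -77.15164947509766), (7.986083030700684, 61.44129943847656), 1.634008765220642)
[217 274   7  41 128] ((431.4101257324219, -62.415618896484375), (60.31406784057617, 6.865981101989746), 80.00119018554688)
0.63 [559.88417433  98.96540213  74.78767564]
322.2674005574306 154.11088855858873 [250 135  29]
```

```bash
python3 -m handwheel '[[[-0.7,20,-20],[0,0,-0.018]],[[0,23,-30],[0,0,0]],[[0,0,-35],[0,0,0]],[[0,0,-30],[0,0,0]],[[0,0,-25],[0,0,0]],[[0,0,-15],[0,0,0]],[[0,0,-9],[0,0,0]],[[0,0,-4.5],[0,0,0]],[[0,0,0],[0,0,0]],[[0,0,0],[0,0,0]]]'
python3 -m handwheel '[[[0,0,0],[0,0,0]],[[0,0,0],[0,0,0]],[[0,0,0],[0,0,0]],[[0,0,0],[0,0,0]],[[0,0,0],[0,0,0]],[[0,0,0],[0,0,0]]]' 1
```

```text
time: 28.02
tool_pos: [560.9, 101.6, 71.1]
tcp_rot: [3.14, -0.0, 1.49]
contact_force: [-0.1, 0.5, -0.4]
grip_width: 55.2
time: 28.78
tool_pos: [560.7, 101.5, 70.6]
tcp_rot: [3.141, -0.0, 1.49]
contact_force: [0.4, 0.9, 1.9]
grip_width: 31.7
```

```bash
python3 -m handwheel '[[[0,0,3],[0,0,0]],[[0,0,10],[0,0,0]],[[0,0,25],[0,0,0]],[[0,0,40],[0,0,0]]]'
python3 - <<'E'
from h import *
def yel(img,f,box,name):
    i=img.astype(int); m=(i[...,0]>140)&(i[...,1]>110)&(i[...,2]<110)&(i[...,0]-i[...,1]<90); mm=np.zeros_like(m); a,b,e,g=box; mm[b:g,a:e]=m[b:g,a:e]
    ys,xs=np.where(mm); print(name,len(xs),[np.round(q,1) for q in cv2.minAreaRect(np.array([f(x,y,20.5)[:2] for x,y in zip(xs,ys)],np.float32))])
for n in("w3","w7"):
    d=dict(np.load(n+".npz")); yel(d["img"],lambda u,v,z:wray(d,u,v,z),(120,110,185,225),n)
d=dict(np.load("w3.npz"))
P=[wray(d,*p,20)[:2].round(1) for p in((134,147),(227,119),(243,201),(154,218))]; print(P,np.mean(P,0))
for t,f in(("top","t1.npz"),("scene","scene3.npz")):
    c=dict(np.load(f)); yel(c["img"],lambda u,v,z:ray(c,u,v,z),(360,210,420,270) if t=="top" else (200,220,240,275),t)
E
```

```text
time: 29.28
tool_pos: [559.5, 101.4, 148.4]
tcp_rot: [-3.138, 0.0, 1.49]
contact_force: [0.7, -0.2, -2.1]
grip_width: 32.0
w3 550 [array([ 427.3, -224.5]), array([20.1, 49.8]), np.float64(10.6)]
w7 529 [array([ 427.6, -224.3]), array([20.4, 49.8]), np.float64(10.6)]
[array([ 389.3, -184.2]), array([ 516.2, -158.7]), array([ 529.9, -253.7]), array([ 406. , -276.9])] [ 460.35  -218.375]
top 161 [array([ 427.9, -226.1]), array([23.3, 51.8]), np.float64(11.3)]
scene 131 [array([ 426.9, -225.8]), array([20.8, 50.8]), np.float64(11.2)]
```

```bash
python3 -m handwheel '[[[-7,-16,0],[0,0,0.02]],[[-13,-32,0],[0,0,0.027]],[[-14,-34,0],[0,0,0.03]],[[-14,-34,0],[0,0,0.03]],[[-14,-34,0],[0,0,0.03]],[[-14,-34,0],[0,0,0.03]],[[-14,-34,0],[0,0,0.03]],[[-14,-34,0],[0,0,0.03]],[[-14,-34,0],[0,0,0.03]],[[-10,-24,0],[0,0,0.012]],[[-5.3,-16,0],[0,0,0]],[[0,0,0],[0,0,0]]]'
python3 - <<'E'
from h import *
d=wcap("w9"); o=get_obs(); print(o["tool_pos"],o["tcp_rot"],o["grip_width"])
i=d["img"].astype(int); m=(i[...,0]>150)&(i[...,0]-i[...,2]>80)&(i[...,1]>60)
n,l,st,ce=cv2.connectedComponentsWithStats(m.astype(np.uint8))
for k in range(1,n):
    if st[k,4]>150:
        ys,xs=np.where(l==k); print(st[k],cv2.minAreaRect(np.array([wray(d,x,y,155)[:2] for x,y in zip(xs,ys)],np.float32)))
E
```

```text
time: 30.78
tool_pos: [427.1, -225.1, 148.7]
tcp_rot: [3.141, 0.0, 1.757]
contact_force: [0.0, 0.4, -1.9]
grip_width: 31.8
[ 427.25180347 -224.32525763  148.54445081] [ 3.14132485e+00 -3.01304435e-04  1.75781935e+00] 31.69524693090759
[ 286  174   69   58 2772] ((418.901611328125, -185.24476623535156), (31.104686737060547, 26.615741729736328), 10.63592529296875)
[470 184  33  85 410] ((504.34716796875, -182.4636993408203), (4.253482341766357, 46.546146392822266), 0.7022677063941956)
[485 209  21  44 261] ((511.7548828125, -183.4900360107422), (23.917659759521484, 6.158865451812744), 89.30123901367188)
[ 287  236   67   46 2995] ((424.1252746582031, -212.79525756835938), (31.319196701049805, 24.540843963623047), 10.60867977142334)
[ 291  307   59   27 1570] ((431.107421875, -249.72305297851562), (31.12616729736328, 18.587697982788086), 10.547004699707031)
```

```bash
python3 -m handwheel '[[[0.2,0,-20],[0,0,0]],[[0,0,-30],[0,0,0]],[[0,0,-20],[0,0,0]],[[0,0,-12],[0,0,0]],[[0,0,-8],[0,0,0]],[[0,0,-4],[0,0,0]],[[0,0,-3],[0,0,0]],[[0,0,0],[0,0,0]],[[0,0,-1],[0,0,0]],[[0,0,-1],[0,0,0]],[[0,0,0],[0,0,0]]]'
```

```text
time: 32.2
tool_pos: [427.4, -224.5, 49.5]
tcp_rot: [3.141, 0.0, 1.759]
contact_force: [-0.1, -0.1, -2.0]
grip_width: 31.9
```

```bash
python3 -m handwheel '[[[0,0,-0.6],[0,0,0]],[[0,0,0],[0,0,0]]]'
python3 -m handwheel '[[[0,0,0],[0,0,0]],[[0,0,0],[0,0,0]],[[0,0,0],[0,0,0]],[[0,0,0],[0,0,0]]]' 0.56
python3 -m handwheel '[[[0,0,5],[0,0,0]],[[0,0,15],[0,0,0]],[[0,0,30],[0,0,0]],[[0,0,40],[0,0,0]],[[0,0,40],[0,0,0]],[[0,-15,40],[0,0,0]],[[0,-25,20],[0,0,0]],[[0,-20,0],[0,0,0]],[[0,0,0],[0,0,0]],[[0,0,0],[0,0,0]]]'
python3 - <<'E'
from h import *
d=wcap("w10"); o=get_obs(); print(o["tool_pos"],o["grip_width"])
i=d["img"].astype(int); m=(i[...,0]>150)&(i[...,0]-i[...,2]>80)&(i[...,1]>60)
n,l,st,ce=cv2.connectedComponentsWithStats(m.astype(np.uint8))
for k in range(1,n):
    if st[k,4]>100:
        ys,xs=np.where(l==k); print(st[k],cv2.minAreaRect(np.array([wray(d,x,y,52)[:2] for x,y in zip(xs,ys)],np.float32)))
gm=(i[...,1]>120)&(i[...,0]<80)&(i[...,2]<110)
ys,xs=np.where(gm); print("green",cv2.minAreaRect(np.array([wray(d,x,y,52)[:2] for x,y in zip(xs,ys)],np.float32)))
print(blob(d,"red",55))
E
```

```text
time: 32.45
tool_pos: [427.4, -224.5, 48.8]
tcp_rot: [3.141, 0.0, 1.759]
contact_force: [0.1, -0.6, -2.0]
grip_width: 31.4
time: 32.95
tool_pos: [427.4, -224.5, 48.9]
tcp_rot: [3.141, 0.0, 1.759]
contact_force: [-0.3, 1.3, -0.1]
grip_width: 40.3
time: 34.2
tool_pos: [426.8, -283.6, 237.6]
tcp_rot: [-3.14, -0.003, 1.759]
contact_force: [0.4, 0.5, -0.6]
grip_width: 40.4
[ 426.94851633 -283.5204605   237.75396351] 40.35644614629282
[317  97  31   9 245] ((421.3600158691406, -192.83499145507812), (30.842071533203125, 8.35507869720459), 11.139110565185547)
[ 317  108   30   60 1795] ((428.24945068359375, -230.62863159179688), (30.74786376953125, 62.386802673339844), 11.082884788513184)
[455 124  25  74 312] ((585.427734375, -221.9589385986328), (8.605945587158203, 86.08787536621094), 0.5613728165626526)
[468 144  16  40 247] ((597.3949584960938, -222.5610809326172), (9.338213920593262, 46.48605728149414), 1.2236191034317017)
[457 242  17  11 113] ((618.61279296875, -325.0013427734375), (12.611750602722168, 21.232980728149414), 89.74935150146484)
[241 273   7  44 146] ((356.4775085449219, -442.4845275878906), (7.278342247009277, 68.04457092285156), 6.444335460662842)
[393 274   7  43 143] ((549.3873291015625, -406.6207275390625), (7.291832447052002, 66.80037689208984), 15.111689567565918)
green ((465.2136535644531, -219.458740234375), (79.87458038330078, 78.96916198730469), 12.49145793914795)
[([480, 127, 30, 82], [[623.86, -221.68], [15.85, 97.92], 1.46])]
```

```bash
python3 - <<'E'
from h import *
c=capture("scene")
for t in("pack_mid","hook_grip","mouse","water","driver"):
    for r in spot_in(t,"scene")[:2]: print(t,round(r["score"],2),w(c,r["xyz"]).round(1))
i=c["img"].astype(int); m=(i[...,0]>225)&(i[...,0]-i[...,2]>90)&(i[...,1]>90)
n,l,st,ce=cv2.connectedComponentsWithStats(m.astype(np.uint8))
for k in range(1,n):
    if st[k,4]>60 and ce[k][1]>200: 
        ys,xs=np.where(l==k)
        for z in(52,56): print(st[k],z,cv2.minAreaRect(np.array([ray(c,x,y,z)[:2] for x,y in zip(xs,ys)],np.float32)))
print(get_obs()["contact_force"]); bot.close_job()
E
```

```text
pack_mid 0.8 [ 436.8 -240.9   51.8]
hook_grip 0.72 [ 634.2 -230.1   48.1]
mouse 0.91 [751.1  12.3  33.2]
water 0.85 [724.2 268.1  87.8]
water 0.25 [ 629.4 -225.    49.4]
driver 0.78 [382.5  83.   19.2]
[215 227  23  20 246] 52 ((428.41265869140625, -232.63418579101562), (30.51983070373535, 63.6004524230957), 10.748116493225098)
[215 227  23  20 246] 56 ((431.7513732910156, -236.26976013183594), (30.331214904785156, 63.20737075805664), 10.747992515563965)
[ 0.79357527  0.29524256 -0.85667481]
the job is handed in; nothing more can be done
```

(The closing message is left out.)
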